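# Slide the jar out of the row and snug against the sprung rail

### The job

Slide the screw-top jar out of the row it stands in, away from you, without shifting the tape roll or the garlic beside it and without lifting or tipping the jar. Push it on with the fingers on the jar alone against the wooden bar of the sprung stop rail until the bar gives, keep a light, steady push of about 10 N of the hand for half a second (never a hard shove), then take the hand away and leave the jar standing against the bar.

Things in the scene. Friction and masses are not known exactly. Their poses are not given: they have to be found in the camera images.
- jar: squat round screw-top jar (56 to 62 mm in diameter, 86 mm tall, about 0.36 kg) between the tape roll and a garlic bulb, touching both. Origin at the centre of its underside, z up. Its +x points out of the row on the far side, roughly to the rail; +y to the tape roll. Sliding it takes 1.5 to 4 N, up to 6 N when it is leaned on. Push no higher than about 35 mm above the worktop or it may tip.
- tape_roll: roll of adhesive tape lying flat, 99 mm in diameter, 25 mm tall, loose, about 0.15 kg, touching the jar's side at the other end of the row from the garlic. Origin at the centre of its underside.
- garlic_a: garlic bulb, 53 mm across and 52 mm tall, loose, 60 g, touching the jar on the side away from the tape roll. Origin at the centre of its underside.
- garlic_b: second garlic bulb of the same size, loose, touching the first at the far end of the row from the tape roll. Origin at the centre of its underside.
- rail: stop rail fixed on the far side of the row: wooden housing 30 mm deep, 200 mm long, 62 mm tall, with a sprung wooden bar in front (180 mm long, 14 mm thick, 19 to 53 mm above the worktop). Origin on the worktop at the middle of the housing's front edge; +x points away from the row into the housing, y along the rail. The bar is carried along with this body for contact.
- rail_mid (a point): fixed point of the rail, 67.5 mm in front of its origin, 36 mm up: the middle of the range in which the bar's near face may stand. The face is up to 17.5 mm nearer or farther (85 to 50 mm from the origin); this depth varies and is not measured: find it by feel. From there the bar gives along the rail's +x by up to 30 mm: spring 2 N per mm, damping 50 N per m/s.

How it is judged:
On the way, in this order (a step that is already met when the one before it is completed fails the run):
1. the jar has been slid clear of the tape roll and the garlic (more than 60 mm from where it stood) (distance of jar from where it was at the start of the episode above 0.06 m and angle between jar's own z axis and vertical below 0.15 rad), for 0.05 s.
2. the jar is pressed on the bar of the rail with more than 3 N for 0.4 s (contact force between jar and rail above 3 N), for 0.4 s.
At the end, for the whole second after the job is handed in: the jar stands upright (within 0.08 rad) and still on the worktop, within 80 mm of the rail's middle line, resting on the bar with over 0.2 N, over 80 mm from the nearer garlic (centres); the tape roll and both bulbs are within 12 mm of where they stood (contact force between jar and rail above 0.2 N and angle between jar's own z axis and vertical below 0.08 rad and height (world z) of jar below 0.006 m and linear speed of jar below 0.01 m/s and y of jar in the frame of rail between -0.08 and 0.08 m and horizontal distance between jar and garlic_a above 0.08 m and distance of each of tape_roll, garlic_a, garlic_b from where it was at the start of the episode below 0.012 m); the robot touches nothing.
It fails at once if the tape roll or a garlic bulb is shifted by more than 12 mm (distance of any of tape_roll, garlic_a, garlic_b from where it was at the start of the episode above 0.012 m).
It fails at once if the jar is pressed on the rail with more than 13 N (contact force between jar and rail above 13 N).
It fails at once if the jar is lifted off the worktop or tipped by more than 0.25 rad (height (world z) of jar above 0.015 m or angle between jar's own z axis and vertical above 0.25 rad).
It fails at once if the fingers push the rail themselves with more than 2 N (contact force between the fingers and rail above 2 N).
It also fails if it takes over 64 s, if anything falls off the work surface, if the arm or the gripper's body presses on something with over 40 N, if the wrist force passes 120 N, or if a joint passes its speed limit or range.

### The arm

A 7-joint arm with a two-finger parallel gripper is mounted at the origin on a cart in front of the work surface, level with it; the furniture and walls round the work are solid. World frame = base frame: x ahead of the robot, y to its left, z up, the work surface at z = 0. Lengths are in m, angles in rad, forces in N, time in s.
With the tool pointing down it reaches from about 0.4 to 0.85 m from the base axis. Payload 4.5 kg.
Tool frame: the origin (TCP) lies between the finger pads; the fingertips stand 11 mm ahead of it and the grasp point (between the pads) lies 8 mm behind it (r.nose_length is the distance from the TCP to the fingertips, in m); z points along the fingers, y is the line along which they close (so a half turn about z gives the same grasp; the last joint's range is limited). The gripper opens to 88 mm and grips with 3 to 60 N. Pads are 18 mm wide; open, the fingers measure 123 mm over their backs; the gripper's body (75 mm by 187 mm) begins 45 mm behind the grasp point.
Start: joints at [-1.256, 0.689, -0.195, 1.565, 0.157, 0.902, -0.215], TCP at [0.173, 0.601, 0.25] pointing down, gripper open.
Joint ranges: [-3.01, 3.01], [-0.46, 2.08], [-1.47, 1.51], [0.13, 2.56], [-1, 4.14], [0.04, 2.09], [-2.66, 2.66]. Speed limits (rad/s): [2.57, 2.57, 3.14, 3.14, 3.14, 3.14, 3.14].

### API

Orientations are given as a unit quaternion [x, y, z, w].
In Python, from plant import get_state, snapshot, camera_model, r gives the robot as it stands.
- The arm moves only by the shell command python3 -m inch 'ROWS' [FORCE]. ROWS is text: rows parted by semicolons, each of 7 numbers parted by spaces: the opening, from -1 (shut) to 1 (fully open), then the shift along the tool's x, y, z in m, then the turn, a rotation vector about the tool's x, y, z in rad. A call has 1 to 20 rows; each row shifts and turns the commanded pose from where the row before left it, along the tool's axes as they then stand; what a row does not reach is not made up. A row lasts 1/12 s, in which the tool goes at most 41.7 mm and 7.16 degrees, less where a joint would pass 70% of its speed; a pose out of reach is approached as far as the arm can. A call is refused whole if a number of a shift passes 0.0417 or a number of a turn 0.125, either way. A call with a gripper value outside its range is refused whole. The fingers move at their own pace and stop on an object; FORCE is the grip in N (left out, the last holds). Time passes only in rows, so rows that do not move let the fingers close. It gives the time, the measured TCP pose, the force, the opening and the grip force at its end, in the units of the state.
- get_state(): the state, without advancing time (a new reading comes with each control period).
- snapshot(name): name is "scene" or "top" or "wrist"; returns (picture, depth): 420x560x3 uint8, red, green, blue; 420x560 float32, m along the optical axis (not along the pixel's ray), 0 where there is no reading.
- camera_model(name): a dict with "intrinsics" (3x3 intrinsics, pixels), "view" (4x4, takes a point from world to camera coordinates). Camera axes: x right, y down, z forward; pixel columns grow to the right and rows downward; lengths in m; the calibration is good to about 2 mm. A picture is of the moment at which its call begins: read the wrist's pose just before it. camera_model takes no time and is no camera call; for the wrist camera it gives the pose at the moment of the call.
- r.finish_job(): hands the job in; it is judged then, once.
The state is a dict: "clock": time; "q": joint angles; "qd": joint speeds; "joint_torque": joint torques, N m; "tool_pos": TCP position; "eef_rot": TCP orientation; "contact_force": force on the tool from outside, world axes, zero at the start; "moment": the same for the moment, N m; "opening": opening from 0.0 (shut) to 1.0 (fully open); "finger_force": force on a finger pad.
Only numpy, scipy, OpenCV 4.12 (cv2) and the standard library are available. Lean on these libraries where they do the work, as an engineer would, in place of code of your own. Each camera call takes 0.05 s, during which the arm holds its last target. There are 200 camera calls.

## Working session

There is one attempt and no reset: what is moved stays moved. The work goes in short steps, Python scripts to look and compute and a shell command to move; the robot and the scene stay as the last step left them, time stands still between calls to the robot, and variables do not carry over. Pictures are saved under pics/ and viewed, at most 10 in all, crops included, and the job is handed in when it is done.

```bash
mkdir -p pics; ls; cat > h.py <<'E'
import numpy as np, cv2
from plant import get_state, snapshot, camera_model, r
def pts(name, d):
    m=camera_model(name); K=np.array(m["intrinsics"]); V=np.linalg.inv(np.array(m["view"]))
    v,u=np.mgrid[:d.shape[0],:d.shape[1]]
    P=np.stack([(u-K[0,2])/K[0,0]*d,(v-K[1,2])/K[1,1]*d,d],-1)
    return P@V[:3,:3].T+V[:3,3]
E
python3 - <<'E'
from h import *
for n in("scene","top"):
    p,d=snapshot(n); cv2.imwrite(f"pics/{n}1.png",p[...,::-1]); np.savez(f"{n}1.npz",p=p,d=d)
    print(n,np.array(camera_model(n)["view"]).round(3).tolist(),(d>0).mean())
s=get_state();print({k:np.round(v,3).tolist() for k,v in s.items()},r.nose_length)
E
```

```text
pics
scene [[0.665, -0.746, 0.007, -0.367], [-0.453, -0.411, -0.791, 0.283], [0.594, 0.524, -0.611, 0.569], [0.0, 0.0, 0.0, 1.0]] 0.9960076530612245
top [[0.026, -0.999, -0.018, -0.008], [-0.996, -0.024, -0.084, 0.543], [0.084, 0.02, -0.996, 0.854], [0.0, 0.0, 0.0, 1.0]] 0.9959056122448979
{'clock': 0.1, 'q': [-1.256, 0.69, -0.195, 1.566, 0.157, 0.902, -0.215], 'qd': [0.001, -0.002, -0.0, -0.003, 0.0, 0.0, -0.0], 'joint_torque': [-0.004, -52.85, -1.272, -15.384, -0.053, 0.002, 0.0], 'tool_pos': [0.173, 0.6, 0.249], 'eef_rot': [0.14, 0.99, -0.001, -0.0], 'contact_force': [0.261, -0.286, -0.396], 'moment': [0.003, 0.032, 0.046], 'finger_force': 0.0, 'opening': 0.997} 0.011
```

View pics/top1.png

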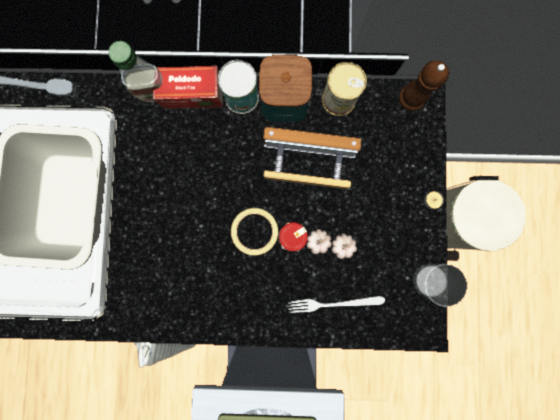

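View pics/scene1.png

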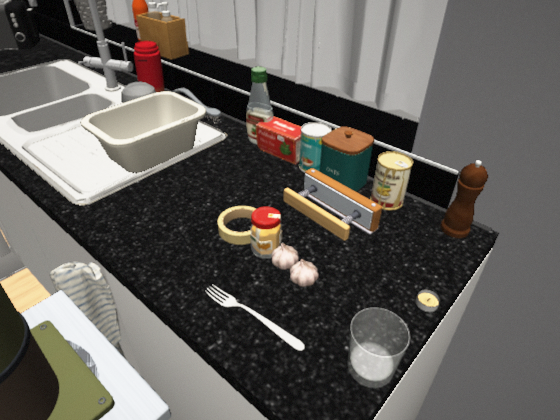

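The top view shows the tape roll at (255,232), the jar at (293,237), the garlic bulbs at (319,242) and (344,246), the bar at (308,180) and the housing at (312,139). The scene view agrees: jar at (265,232), bar at (315,212).

```bash
python3 - <<'E'
from h import *
D={n:np.load(n+"1.npz") for n in("top","scene")}
T=D["top"];P=pts("top",T["d"]);hsv=cv2.cvtColor(T["p"],cv2.COLOR_RGB2HSV)
H,S,V=[hsv[...,i].astype(int) for i in range(3)]
box=np.zeros(H.shape,bool);box[120:270,225:370]=True
def rep(n,m,zl,zh):
    m=m&box&(P[...,2]>zl)&(P[...,2]<zh);q=P[m]
    c,rad=cv2.minEnclosingCircle(q[:,:2].astype(np.float32)) 
    rr=cv2.minAreaRect(q[:,:2].astype(np.float32))
    print(n,len(q),"circ",np.round(c,4),round(rad,4),"rect",np.round(np.r_[rr[0],rr[1],rr[2]],4),"z",np.percentile(q[:,2],[5,50,95]).round(4))
u=np.arange(560)[None]+0*H;v=np.arange(420)[:,None]+0*H
rep("jar",(abs(u-293)<18)&(abs(v-237)<20),.075,.1)
rep("tape",(u<281)&(v>200),.015,.035)
rep("ga",(u>308)&(u<332)&(v>222),.02,.06)
rep("gb",(u>331)&(v>222),.02,.06)
rep("bar",(v>165)&(v<192)&(H>8)&(H<30)&(S>90)&(V>80),.03,.065)
rep("hous",(v<165)&(H>2)&(H<30)&(S>90)&(V>50),.05,.075)
for n,lo,hi in(("scene",.035,.065),):
    T=D[n];Q=pts(n,T["d"])
    for nm,x in(("rail",(.55,.75)),):pass
    hv=cv2.cvtColor(T["p"],cv2.COLOR_RGB2HSV)
    for nm,z0,z1,c in(("jar",.06,.1,None),("tape",.015,.03,None)):
        pass
    Z=Q[...,2]
    m=np.zeros(Z.shape,bool);m[205:260,248:285]=True;m&=(Z>.04)&(Z<.095);q=Q[m];print("scene jar",q.min(0).round(4),q.max(0).round(4))
    m=np.zeros(Z.shape,bool);m[188:240,280:352]=True;m&=(Z>.035)&(Z<.07);q=Q[m];rr=cv2.minAreaRect(q[:,:2].astype(np.float32));print("scene bar",np.round(np.r_[rr[0],rr[1],rr[2]],4))
E
```

```text
jar 644 circ [ 0.4731 -0.0425] 0.0282 rect [ 4.73400e-01 -4.23000e-02  5.51000e-02  5.41000e-02  4.63039e+01] z [0.0822 0.0851 0.0875]
tape 696 circ [0.4823 0.0374] 0.0492 rect [0.4816 0.0374 0.0969 0.0952 1.6052] z [0.0206 0.0235 0.0258]
ga 433 circ [ 0.465  -0.0985] 0.0263 rect [ 0.4661 -0.1002  0.0502  0.0464  1.5354] z [0.0243 0.0335 0.0438]
gb 446 circ [ 0.4563 -0.1511] 0.0259 rect [ 0.4573 -0.1504  0.0493  0.0485 10.069 ] z [0.0241 0.0337 0.043 ]
bar 504 circ [ 0.594  -0.0688] 0.0892 rect [ 5.94200e-01 -6.89000e-02  1.78300e-01  1.72000e-02  8.40878e+01] z [0.0433 0.0511 0.0541]
hous 1087 circ [ 0.6755 -0.078 ] 0.1 rect [ 6.756e-01 -7.800e-02  1.997e-01  2.550e-02  8.427e+01] z [0.0583 0.0609 0.0633]
scene jar [ 0.4439 -0.1069  0.0401] [ 0.5001 -0.0159  0.0909]
scene bar [ 0.5991 -0.0719  0.1647  0.1466 38.2665]
```

```bash
python3 -m inch '-0.72 0 0 0 0 0 -0.075; -0.72 0 0 0 0 0 -0.075; -0.72 -0.0284 -0.0265 0 0 0 0; -0.72 -0.0284 -0.0265 0 0 0 0; -0.72 -0.0284 -0.0265 0 0 0 0; -0.72 -0.0284 -0.0265 0 0 0 0; -0.72 -0.0284 -0.0265 0 0 0 0; -0.72 -0.0284 -0.0265 0 0 0 0; -0.72 -0.0284 -0.0265 0 0 0 0; -0.72 -0.0284 -0.0265 0 0 0 0; -0.72 -0.0284 -0.0265 0 0 0 0; -0.72 -0.0284 -0.0265 0 0 0 0; -0.72 0 0 0 0 0 0; -0.72 0 0 0 0 0 0' 20
cat > st.py <<'E'
from h import *
from scipy.spatial.transform import Rotation as R
s=get_state();M=R.from_quat(s["eef_rot"]).as_matrix();p=np.array(s["tool_pos"])
yaw=np.degrees(np.arctan2(-M[1,1]*0-M[0,1],M[1,1]));tilt=np.degrees(np.arcsin(-M[2,0]*-1))
e=p+M@[-.009,0,.011]
f=np.array([.991,-.134,0]);l=np.array([.134,.991,0]);J=np.array([.473,-.0425,0])
print("t",s["clock"],"p",p.round(4),"yaw",yaw.round(2),"tilt",tilt.round(2),"edge",e.round(4),"rel jar f,l",((e-J)@f).round(4),((e-J)@l).round(4),"F",np.round(s["contact_force"],2),"Ff",np.dot(s["contact_force"],f).round(2),"open",round(float(s["opening"])*88,1))
E
python3 st.py
```

```text
clock: 1.27
tool_pos: [0.4219, 0.2979, 0.2493]
eef_rot: [0.068, 0.998, -0.001, 0.0]
contact_force: [-0.4, 0.4, 0.7]
opening: 0.141
finger_force: 0.0
t 1.2667 p [0.4219 0.2979 0.2493] yaw -7.86 tilt -0.01 edge [0.4308 0.2967 0.2383] rel jar f,l -0.0873 0.3305 F [-0.42  0.45  0.71] Ff -0.48 open 12.4
```

```bash
python3 -m inch '-0.72 0 -0.0367 0 0 0 0; -0.72 0 -0.0367 0 0 0 0; -0.72 0 -0.0367 0 0 0 0; -0.72 0 -0.0367 0 0 0 0; -0.72 0 -0.0367 0 0 0 0; -0.72 0 -0.0367 0 0 0 0; -0.72 0 -0.0367 0 0 0 0; -0.72 0 -0.0367 0 0 0 0; -0.72 0 -0.0367 0 0 0 0; -0.72 0 0 0 0 -0.109 0; -0.72 0 0 0 0 -0.109 0; -0.72 0 0 0 0 -0.109 0; -0.72 0 0 0 0 -0.109 0; -0.72 0 0 0 0 0 0; -0.72 0 0 0 0 0 0; -0.72 0 0 0 0 0 0'; python3 st.py
```

```text
clock: 2.6
tool_pos: [0.3778, -0.0356, 0.2503]
eef_rot: [0.067, 0.99, -0.024, 0.124]
contact_force: [-0.4, -0.8, -0.5]
opening: 0.135
finger_force: 0.0
t 2.6 p [ 0.3778 -0.0356  0.2503] yaw -7.93 tilt -14.42 edge [ 0.3891 -0.0375  0.2419] rel jar f,l -0.0838 -0.0062 F [-0.36 -0.75 -0.49] Ff -0.26 open 11.9
```

```bash
python3 -m inch '-0.72 -0.03 0.006 0 0 0 0; -0.72 0 0 0 0 -0.09 0; -0.72 0 0 0 0 -0.09 0;-0.72 0 0 0 0 0 0'; python3 st.py; python3 -c "
from h import *
print(np.round(get_state()['q'],3))"
```

```text
clock: 2.93
tool_pos: [0.4104, -0.0439, 0.2566]
eef_rot: [0.07, 0.985, -0.039, 0.154]
contact_force: [-0.7, -0.3, 0.9]
opening: 0.138
finger_force: 0.0
t 2.9333 p [ 0.4104 -0.0439  0.2566] yaw -8.61 tilt -17.97 edge [ 0.4222 -0.0461  0.249 ] rel jar f,l -0.0499 -0.0104 F [-0.71 -0.32  0.86] Ff -0.67 open 12.2
[-0.05   0.342 -0.076  2.429  1.108  0.179  0.233]
```

```bash
python3 -m inch '-0.72 0.0093 0.010 0.0285 0 0 0; -0.72 0.0093 0 0.0285 0 0 0; -0.72 0.0093 0 0.0285 0 0 0;-0.72 0.0093 0 0.0285 0 0 0;-0.72 0.0093 0 0.0285 0 0 0;-0.72 0 0 0 0 0 0;-0.72 0 0 0 0 0 0'; python3 st.py; python3 -c "
from h import *
print(np.round(get_state()['q'],3))"
```

```text
clock: 3.52
tool_pos: [0.4017, -0.0574, 0.1846]
eef_rot: [0.069, 0.986, -0.06, 0.139]
contact_force: [-0.2, -0.1, 0.0]
opening: 0.139
finger_force: 0.0
t 3.5167 p [ 0.4017 -0.0574  0.1846] yaw -8.88 tilt -16.42 edge [ 0.4132 -0.06    0.1766] rel jar f,l -0.057 -0.0254 F [-0.24 -0.14  0.01] Ff -0.22 open 12.2
[ 0.122  0.549 -0.349  2.519  1.962  0.389 -0.67 ]
```

```bash
cat > go.py <<'E'
import sys
from h import *
from scipy.spatial.transform import Rotation as R
# usage: go.py f l z tilt : tool-frame shift and turn to bring front tip edge there
F,L,Z,T=map(float,sys.argv[1:5]);T=np.radians(T)
y=np.radians(float(sys.argv[5]) if len(sys.argv)>5 else -7.8)
f=np.array([np.cos(y),np.sin(y),0]);l=np.array([-np.sin(y),np.cos(y),0]);up=np.array([0,0,1.])
J=np.array([.473,-.0425,0]);s=get_state();M=R.from_quat(s["eef_rot"]).as_matrix();p=np.array(s["tool_pos"])
W=np.c_[-(f*np.cos(T)+up*np.sin(T)),l,f*np.sin(T)-up*np.cos(T)]
off=[-.009,0,.011];e=p+M@off
tp=J+f*F+l*L+up*Z-W@off
print("t",round(s["clock"],2),"edge f,l,z",((e-J)@f).round(4),((e-J)@l).round(4),e[2].round(4),"F f,l,z",[round(float(np.dot(s["contact_force"],a)),2) for a in(f,l,up)],"q",np.round(s["q"],2))
print("shift(now axes)",(M.T@(tp-p)).round(4),"shift(target axes)",(W.T@(tp-p)).round(4),"turn",R.from_matrix(M.T@W).as_rotvec().round(4))
E
python3 go.py -0.052 0 0.2 8
```

```text
t 3.52 edge f,l,z -0.0569 -0.0255 0.1766 F f,l,z [-0.22, -0.17, 0.01] q [ 0.12  0.55 -0.35  2.52  1.96  0.39 -0.67]
shift(now axes) [-0.0133  0.022  -0.0246] shift(target axes) [-0.0096  0.0245 -0.024 ] turn [-0.1016  0.1474  0.0029]
```

```bash
python3 -m inch '-0.72 -0.007 0.011 -0.012 0 0 0;-0.72 -0.007 0.011 -0.012 0 0 0; -0.72 0 0 0 -0.05 0.074 0;-0.72 0 0 0 -0.05 0.074 0;-0.72 0 0 0 0 0 0;-0.72 0 0 0 0 0 0'>/dev/null; python3 go.py -0.052 0 0.2 8;
```

```text
t 4.02 edge f,l,z -0.0511 -0.0058 0.2022 F f,l,z [0.91, -0.61, -0.03] q [-0.01  0.47 -0.18  2.43  1.38  0.24 -0.09]
shift(now axes) [0.0002 0.0049 0.0006] shift(target axes) [0.0001 0.0049 0.001 ] turn [-0.089   0.1024 -0.0008]
```

```bash
python3 -m inch '-0.72 0 0.0025 0 -0.03 0.035 0;-0.72 0 0.0025 0 -0.03 0.035 0; -0.72 0 0 0 -0.03 0.035 0;-0.72 0 0 0 0 0 0;-0.72 0 0 0 0 0 0'>/dev/null; python3 go.py -0.052 0 0.12 8;
```

```text
t 4.43 edge f,l,z -0.0525 -0.0034 0.1994 F f,l,z [0.39, 0.1, -0.78] q [ 0.22  0.49 -0.41  2.35  0.91  0.31  0.43]
shift(now axes) [0.0113 0.0046 0.0783] shift(target axes) [0.0104 0.0032 0.0785] turn [-0.018   0.0121 -0.0033]
```

```bash
python3 -m inch '-0.72 0.0017 0.001 0.013 -0.009 0.006 0;-0.72 0.0017 0.001 0.013 -0.009 0.006 0;-0.72 0.0017 0.0005 0.013 0 0 0;-0.72 0.0017 0.0005 0.013 0 0 0;-0.72 0.0017 0 0.013 0 0 0;-0.72 0.0017 0 0.013 0 0 0;-0.72 0 0 0 0 0 0;-0.72 0 0 0 0 0 0'>/dev/null; python3 go.py -0.052 0 0.07 8;
```

```text
t 5.1 edge f,l,z -0.0544 -0.001 0.1352 F f,l,z [0.1, -0.63, 0.47] q [ 0.07  0.63 -0.19  2.41  1.67  0.15 -0.3 ]
shift(now axes) [0.0062 0.0014 0.0651] shift(target axes) [0.0068 0.001  0.065 ] turn [-0.0059 -0.0105  0.0035]
```

```bash
python3 -m inch '-0.72 0.0007 0 0.006 0 -0.01 0;-0.72 0.0007 0 0.006 0 0 0;-0.72 0.0007 0 0.006 0 0 0;-0.72 0.0007 0 0.006 0 0 0;-0.72 0.0007 0 0.006 0 0 0;-0.72 0.0007 0 0.006 0 0 0;-0.72 0.0007 0 0.006 0 0 0;-0.72 0.0007 0 0.006 0 0 0;-0.72 0 0 0 0 0 0;-0.72 0 0 0 0 0 0;-0.72 0 0 0 0 0 0'>/dev/null; python3 go.py -0.052 0 0.07 8;
```

```text
t 6.02 edge f,l,z -0.0523 -0.0021 0.0872 F f,l,z [0.71, -0.78, 0.71] q [ 0.25  0.79 -0.49  2.43  1.97  0.41 -0.62]
shift(now axes) [0.0021 0.0022 0.0171] shift(target axes) [0.0021 0.0021 0.0171] turn [-0.0062  0.0009  0.001 ]
```

Good: past the singularity. I'm checking the alignment from the top before going down behind the jar.

```bash
python3 -m inch '-0.72 0.001 0.001 0.008 -0.006 0 0;-0.72 0.001 0.001 0.008 0 0 0;-0.72 0 0 0 0 0 0;-0.72 0 0 0 0 0 0'>/dev/null; python3 go.py -0.052 0 0.027 8; python3 - <<'E'
from h import *
p,d=snapshot("scene");cv2.imwrite("pics/s2.png",cv2.resize(p[130:340,160:440,::-1],None,fx=2,fy=2))
E
```

```text
t 6.35 edge f,l,z -0.0521 -0.0 0.071 F f,l,z [0.14, -0.05, 0.31] q [ 0.27  0.84 -0.53  2.44  2.02  0.47 -0.67]
shift(now axes) [0.006  0.0001 0.0436] shift(target axes) [0.006  0.0001 0.0436] turn [0.0001 0.0004 0.001 ]
```

View pics/s2.png

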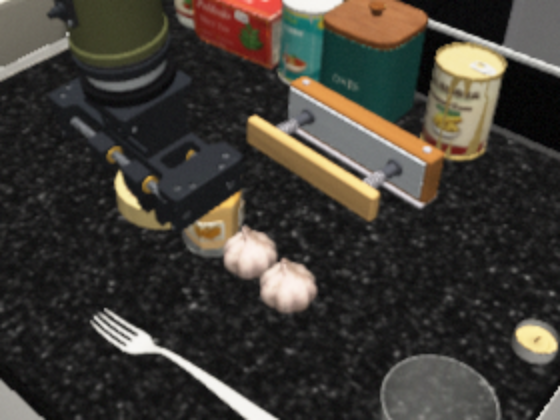

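The scene crop shows the hand behind and above the jar (jar at (215,225) in the crop), with the row untouched. Next I'll descend to a tip height of 27 mm.

```bash
python3 -m inch '-0.72 0.001 0 0.0073 0 0 0;-0.72 0.001 0 0.0073 0 0 0;-0.72 0.001 0 0.0073 0 0 0;-0.72 0.001 0 0.0073 0 0 0;-0.72 0.001 0 0.0073 0 0 0;-0.72 0.001 0 0.0073 0 0 0;-0.72 0 0 0 0 0 0;-0.72 0 0 0 0 0 0'>/dev/null; python3 go.py -0.032 0 0.027 8
```

```text
t 7.07 edge f,l,z -0.0522 -0.0 0.0261 F f,l,z [-0.56, -0.2, 0.85] q [ 0.3   0.98 -0.59  2.44  2.13  0.6  -0.77]
shift(now axes) [-0.0201  0.      0.0019] shift(target axes) [-0.0201  0.0001  0.0019] turn [ 0.0004 -0.0004  0.0007]
```

```bash
python3 -m inch '-0.72 -0.004 0 0.0006 0 0 0;-0.72 -0.004 0 0.0006 0 0 0;-0.72 -0.004 0 0.0006 0 0 0;-0.72 -0.004 0 0.0006 0 0 0;-0.72 -0.003 0 0.0004 0 0 0;-0.72 -0.003 0 0.0004 0 0 0;-0.72 -0.003 0 0.0004 0 0 0;-0.72 -0.003 0 0.0004 0 0 0'>/dev/null; python3 go.py 0 0 0.027 8;python3 -m inch '-0.72 -0.003 0 0.0004 0 0 0;-0.72 -0.003 0 0.0004 0 0 0;-0.72 -0.003 0 0.0004 0 0 0;-0.72 -0.003 0 0.0004 0 0 0'>/dev/null; python3 go.py 0 0 0.027 8
```

```text
t 7.73 edge f,l,z -0.0244 -0.0001 0.0267 F f,l,z [-3.25, -0.79, 1.62] q [ 0.28  0.95 -0.52  2.36  2.07  0.5  -0.67]
shift(now axes) [-0.0242  0.0001  0.0031] shift(target axes) [-0.0242  0.0001  0.0031] turn [ 0.0004 -0.0012  0.001 ]
t 8.07 edge f,l,z -0.0112 -0.0 0.0268 F f,l,z [-2.76, -0.14, 1.01] q [ 0.27  0.95 -0.49  2.33  2.04  0.46 -0.63]
shift(now axes) [-0.0112  0.      0.0013] shift(target axes) [-0.0112  0.      0.0013] turn [0.0002 0.0007 0.001 ]
```

```bash
python3 - <<'E'
from h import *
p,d=snapshot("scene");o=np.load("scene1.npz")["p"]
cv2.imwrite("pics/s3.png",cv2.resize(np.hstack([o[180:300,200:340],p[180:300,200:340]])[...,::-1],None,fx=2.5,fy=2.5))
for nm,(a,b,c,e) in dict(ga=(252,275,276,300),gb=(260,292,292,322)).items():
    t=o[a:b,c:e];m=cv2.matchTemplate(p[a-8:b+8,c-8:e+8],t,cv2.TM_CCOEFF_NORMED);_,v,_,l=cv2.minMaxLoc(m);print(nm,v,l[0]-8,l[1]-8)
E
```

```text
ga 0.9997058510780334 0 0
gb 0.9996858239173889 0 0
```

View pics/s3.png

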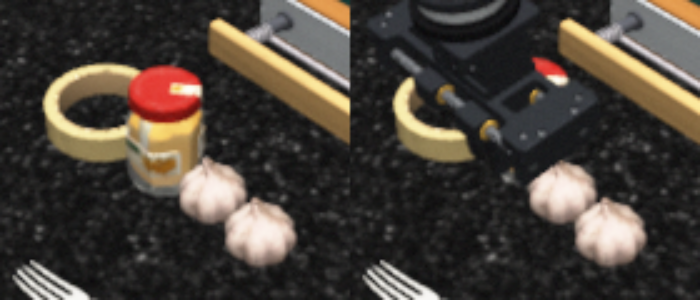

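```bash
python3 -m inch '-0.72 -0.0035 0 0.0005 0 0 0;-0.72 -0.0035 0 0.0005 0 0 0;-0.72 -0.0035 0 0.0005 0 0 0;-0.72 -0.0035 0 0.0005 0 0 0;-0.72 -0.0035 0 0.0005 0 0 0;-0.72 -0.0035 0 0.0005 0 0 0;-0.72 -0.0035 0 0.0005 0 0 0'>/dev/null; python3 go.py 0.04 0 0.027 8;python3 -m inch '-0.72 -0.0035 0 0.0005 0 0 0;-0.72 -0.0035 0 0.0005 0 0 0;-0.72 -0.0035 0 0.0005 0 0 0;-0.72 -0.0035 0 0.0005 0 0 0;-0.72 -0.0035 0 0.0005 0 0 0;-0.72 -0.0035 0 0.0005 0 0 0;-0.72 -0.0035 0 0.0005 0 0 0'>/dev/null; python3 go.py 0.04 0 0.027 8
```

```text
t 8.7 edge f,l,z 0.0139 -0.0 0.0268 F f,l,z [-2.15, -0.56, 0.51] q [ 0.23  0.93 -0.41  2.26  1.97  0.37 -0.54]
shift(now axes) [-0.0259  0.      0.0034] shift(target axes) [-0.0259  0.      0.0034] turn [0.     0.0013 0.0008]
t 9.28 edge f,l,z 0.0385 0.0 0.0267 F f,l,z [-3.48, -0.12, 0.68] q [ 0.18  0.92 -0.31  2.19  1.88  0.27 -0.44]
shift(now axes) [-0.0016  0.     -0.0001] shift(target axes) [-0.0016  0.     -0.0001] turn [0.0001 0.001  0.0008]
```

```bash
python3 -m inch '-0.72 -0.0015 0 0.0002 0 0 0;-0.72 -0.0015 0 0.0002 0 0 0;-0.72 -0.0015 0 0.0002 0 0 0;-0.72 -0.0015 0 0.0002 0 0 0'>/dev/null; python3 go.py 0.06 0 0.027 8;python3 -m inch '-0.72 -0.0015 0 0.0002 0 0 0;-0.72 -0.0015 0 0.0002 0 0 0;-0.72 -0.0015 0 0.0002 0 0 0'>/dev/null; python3 go.py 0.06 0 0.027 8
```

```text
t 9.62 edge f,l,z 0.0441 0.0 0.0267 F f,l,z [-2.87, 0.2, 0.12] q [ 0.16  0.92 -0.28  2.17  1.86  0.25 -0.41]
shift(now axes) [-0.0158 -0.      0.002 ] shift(target axes) [-0.0158 -0.      0.0019] turn [0.0001 0.0006 0.001 ]
t 9.87 edge f,l,z 0.0489 -0.0 0.0268 F f,l,z [-2.41, -1.01, -0.42] q [ 0.15  0.91 -0.25  2.16  1.84  0.22 -0.39]
shift(now axes) [-0.011   0.      0.0014] shift(target axes) [-0.011   0.      0.0013] turn [0.0001 0.0011 0.0008]
```

```bash
python3 - <<'E'
from h import *
p,d=snapshot("top");cv2.imwrite("pics/t4.png",cv2.resize(p[110:270,220:380,::-1],None,fx=3.5,fy=3.5))
E
```

```text
(no output)
```

View pics/t4.png

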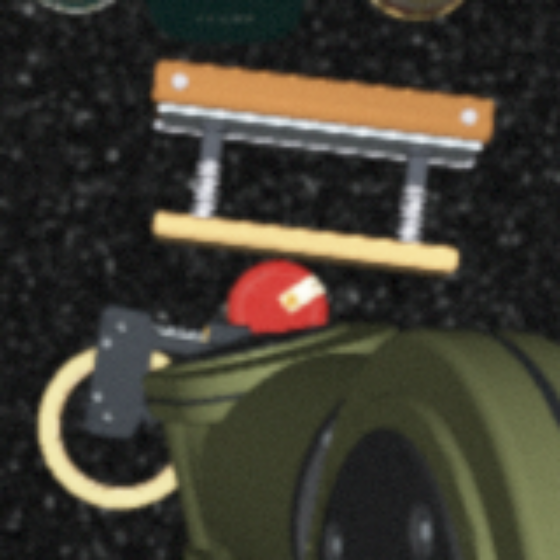

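The jar (crop (278,298)) stands upright just in front of the bar (y≈240), with the tape roll in place. I'll feel for the bar in 1 mm rows.

```bash
for i in 1 2; do python3 -m inch '-0.72 -0.001 0 0.00014 0 0 0;-0.72 -0.001 0 0.00014 0 0 0;-0.72 -0.001 0 0.00014 0 0 0'>/dev/null; python3 go.py 0.06 0 0.027 8 | head -1;done
```

```text
t 10.17 edge f,l,z 0.0518 0.0 0.0268 F f,l,z [-2.15, 0.6, -0.02] q [ 0.14  0.91 -0.23  2.15  1.82  0.21 -0.38]
t 10.42 edge f,l,z 0.055 0.0 0.0268 F f,l,z [-2.26, -0.13, 0.91] q [ 0.12  0.91 -0.21  2.14  1.81  0.19 -0.36]
```

```bash
python3 -m inch '-0.72 -0.001 0 0.00014 0 0 0;-0.72 -0.001 0 0.00014 0 0 0'>/dev/null; python3 go.py 0.06 0 0.027 8 | head -1;python3 -m inch '-0.72 -0.001 0 0.00014 0 0 0;-0.72 -0.001 0 0.00014 0 0 0'>/dev/null; python3 go.py 0.06 0 0.027 8
```

```text
t 10.58 edge f,l,z 0.057 0.0 0.0268 F f,l,z [-2.19, -0.47, -0.19] q [ 0.12  0.91 -0.2   2.14  1.8   0.18 -0.35]
t 10.75 edge f,l,z 0.059 0.0 0.0268 F f,l,z [-3.04, -0.07, 0.68] q [ 0.11  0.91 -0.19  2.13  1.79  0.17 -0.34]
shift(now axes) [-0.001  0.    -0.   ] shift(target axes) [-0.001  0.    -0.   ] turn [0.     0.0011 0.0009]
```

```bash
python3 -m inch '-0.72 -0.001 0 0.00014 0 0 0;-0.72 -0.001 0 0.00014 0 0 0'>/dev/null; python3 go.py 0.06 0 0.027 8 | head -1
```

```text
t 10.92 edge f,l,z 0.0605 -0.0 0.0268 F f,l,z [-4.91, 0.17, 2.29] q [ 0.1   0.91 -0.17  2.13  1.78  0.16 -0.33]
```

```bash
python3 -m inch '-0.72 -0.001 0 0.00014 0 0 0'>/dev/null; python3 go.py 0.06 0 0.027 8 | head -1;python3 -m inch '-0.72 -0.001 0 0.00014 0 0 0'>/dev/null; python3 go.py 0.06 0 0.027 8|head -1
```

```text
t 11.0 edge f,l,z 0.061 0.0 0.0267 F f,l,z [-6.34, -0.86, 3.0] q [ 0.1   0.91 -0.16  2.13  1.77  0.15 -0.32]
t 11.08 edge f,l,z 0.0613 0.0 0.0267 F f,l,z [-6.88, -0.99, 4.01] q [ 0.09  0.91 -0.16  2.12  1.76  0.14 -0.31]
```

```bash
python3 -m inch '-0.72 -0.001 0 0 0 0 0'>/dev/null; python3 go.py 0.06 0 0.027 8 | head -1;python3 -m inch '-0.72 -0.001 0 0 0 0 0'>/dev/null; python3 go.py 0.06 0 0.027 8
```

```text
t 11.17 edge f,l,z 0.0618 -0.0 0.0267 F f,l,z [-8.76, -0.02, 2.87] q [ 0.09  0.91 -0.15  2.12  1.75  0.14 -0.31]
t 11.25 edge f,l,z 0.0624 -0.0 0.0267 F f,l,z [-9.15, -0.68, 2.0] q [ 0.08  0.91 -0.14  2.12  1.75  0.13 -0.3 ]
shift(now axes) [ 0.0024  0.0001 -0.0006] shift(target axes) [ 0.0024  0.0001 -0.0006] turn [ 0.0003 -0.003   0.0011]
```

```bash
python3 -m inch '-0.72 -0.0006 0 0 0 0 0;-0.72 0 0 0 0 0 0'>/dev/null; python3 go.py 0.06 0 0.027 8 | head -1;python3 -m inch '-0.72 0 0 0 0 0 0;-0.72 0 0 0 0 0 0'>/dev/null; python3 go.py 0.06 0 0.027 8 |head -1
```

```text
t 11.42 edge f,l,z 0.0627 -0.0 0.0267 F f,l,z [-8.0, -0.98, 2.4] q [ 0.08  0.91 -0.13  2.12  1.74  0.12 -0.29]
t 11.58 edge f,l,z 0.0627 -0.0001 0.0267 F f,l,z [-7.75, -0.68, 3.16] q [ 0.08  0.91 -0.13  2.12  1.74  0.12 -0.29]
```

```bash
python3 -m inch '-0.72 -0.0008 0 0 0 0 0;-0.72 -0.0008 0 0 0 0 0;-0.72 0 0 0 0 0 0'>/dev/null; python3 go.py 0.06 0 0.027 8 | head -1
```

```text
t 11.83 edge f,l,z 0.0635 -0.0001 0.0267 F f,l,z [-8.42, -0.01, 2.93] q [ 0.07  0.91 -0.12  2.12  1.72  0.11 -0.28]
```

```bash
python3 -m inch '-0.72 -0.001 0 0 0 0 0;-0.72 -0.0003 0 0 0 0 0;-0.72 0 0 0 0 0 0'>/dev/null; python3 go.py 0.06 0 0.027 8 | head -1;python3 -m inch '-0.72 0 0 0 0 0 0;-0.72 0 0 0 0 0 0;-0.72 0 0 0 0 0 0;-0.72 0 0 0 0 0 0;-0.72 0 0 0 0 0 0;-0.72 0 0 0 0 0 0'>/dev/null; python3 go.py 0.06 0 0.027 8
```

```text
t 12.08 edge f,l,z 0.064 -0.0001 0.0267 F f,l,z [-10.54, -0.35, 2.21] q [ 0.06  0.91 -0.11  2.11  1.71  0.1  -0.26]
t 12.58 edge f,l,z 0.064 -0.0001 0.0267 F f,l,z [-10.55, -0.33, 2.2] q [ 0.06  0.91 -0.11  2.11  1.71  0.1  -0.26]
shift(now axes) [ 0.004   0.0001 -0.0007] shift(target axes) [ 0.004   0.0001 -0.0008] turn [ 0.0003 -0.0059  0.0013]
```

```bash
python3 -m inch '-0.72 0.0005 0 0 0 0 0;-0.72 0.0005 0 0 0 0 0;-0.72 0.0005 0 0 0 0 0;-0.72 0.0005 0 0 0 0 0;-0.72 0.0005 0 0 0 0 0;-0.72 0.0005 0 0 0 0 0;-0.72 0.0005 0 0 0 0 0;-0.72 0.0005 0 0 0 0 0;-0.72 0.0005 0 0 0 0 0;-0.72 0.0005 0 0 0 0 0;-0.72 0.0005 0 0 0 0 0;-0.72 0.0005 0 0 0 0 0'>/dev/null; python3 go.py 0.044 0 0.027 8|head -1; python3 -m inch '-0.72 0.0005 0 0 0 0 0;-0.72 0.0005 0 0 0 0 0;-0.72 0.0005 0 0 0 0 0;-0.72 0.0005 0 0 0 0 0;-0.72 0.001 0 0 0 0 0;-0.72 0.001 0 0 0 0 0;-0.72 0.001 0 0 0 0 0;-0.72 0.001 0 0 0 0 0'>/dev/null; python3 go.py 0.044 0 0.027 8
```

```text
t 13.58 edge f,l,z 0.0627 -0.0001 0.0268 F f,l,z [-3.53, -0.86, 0.28] q [ 0.1   0.91 -0.17  2.12  1.75  0.16 -0.3 ]
t 14.25 edge f,l,z 0.057 0.0002 0.0261 F f,l,z [0.61, -0.23, -0.51] q [ 0.13  0.92 -0.22  2.14  1.79  0.2  -0.34]
shift(now axes) [ 0.0127 -0.0002 -0.0028] shift(target axes) [ 0.0127 -0.0002 -0.0028] turn [0.0004 0.0021 0.0009]
```

Released. I'll back off further, then lift straight up.

```bash
python3 -m inch '-0.72 0.003 0 -0.0005 0 0 0;-0.72 0.003 0 -0.0005 0 0 0;-0.72 0.003 0 -0.0005 0 0 0;-0.72 0.003 0 -0.0005 0 0 0;-0.72 0.003 0 -0.0005 0 0 0;-0.72 0 0 0 0 0 0'>/dev/null; python3 go.py 0.04 0 0.07 8
```

```text
t 14.75 edge f,l,z 0.0403 -0.0001 0.0262 F f,l,z [0.44, -0.26, -0.45] q [ 0.18  0.92 -0.31  2.18  1.86  0.27 -0.41]
shift(now axes) [-0.0058  0.0002 -0.0434] shift(target axes) [-0.0058  0.0001 -0.0434] turn [ 0.0004 -0.0001  0.0007]
```

```bash
python3 -m inch '-0.72 -0.0008 0 -0.006 0 0 0;-0.72 -0.0008 0 -0.006 0 0 0;-0.72 -0.0008 0 -0.006 0 0 0;-0.72 -0.0008 0 -0.006 0 0 0;-0.72 -0.0008 0 -0.006 0 0 0;-0.72 -0.0008 0 -0.006 0 0 0'>/dev/null; python3 go.py 0.04 0 0.12 8;python3 -m inch '-0.72 -0.0008 0 -0.006 0 0 0;-0.72 -0.0008 0 -0.006 0 0 0;-0.72 -0.0008 0 -0.006 0 0 0;-0.72 -0.0008 0 -0.006 0 0 0;-0.72 -0.0008 0 -0.006 0 0 0;-0.72 -0.0008 0 -0.006 0 0 0;-0.72 -0.0008 0 -0.006 0 0 0;-0.72 -0.0008 0 -0.006 0 0 0;-0.72 -0.0008 0 -0.006 0 0 0'>/dev/null; python3 go.py 0.04 0 0.12 8
```

```text
t 15.25 edge f,l,z 0.0415 0.0003 0.0635 F f,l,z [-0.51, -0.4, -1.27] q [ 0.05  0.83 -0.1   2.18  1.66  0.1  -0.23]
shift(now axes) [-0.0066 -0.0002 -0.0561] shift(target axes) [-0.0064 -0.0002 -0.0561] turn [0.0008 0.0024 0.0008]
t 16.0 edge f,l,z 0.0409 0.0 0.1168 F f,l,z [-0.08, -0.48, 0.38] q [ 0.21  0.73 -0.36  2.15  1.08  0.3   0.35]
shift(now axes) [ 0.0004 -0.     -0.0033] shift(target axes) [ 0.0004 -0.     -0.0033] turn [0.     0.0023 0.0007]
```

Clear. I'll move up and aside, then verify with the top camera.

```bash
python3 -m inch '-0.72 0 0 -0.02 0 0 0;-0.72 0 0 -0.02 0 0 0;-0.72 0 0 -0.02 0 0 0;-0.72 0 0 -0.02 0 0 0;-0.72 0 0.03 0 0 0 0;-0.72 0 0.03 0 0 0 0;-0.72 0 0.03 0 0 0 0;-0.72 0 0.03 0 0 0 0;-0.72 0 0.03 0 0 0 0;-0.72 0 0.03 0 0 0 0;-0.72 0 0.03 0 0 0 0;-0.72 0 0.03 0 0 0 0;-0.72 0 0.03 0 0 0 0;-0.72 0 0.03 0 0 0 0;-0.72 0 0 0 0 0 0;-0.72 0 0 0 0 0 0'; python3 - <<'E'
from h import *
p,d=snapshot("top");o=np.load("top1.npz")["p"]
cv2.imwrite("pics/t5.png",cv2.resize(p[110:270,220:380,::-1],None,fx=3.5,fy=3.5))
for nm,(a,b,c,e) in dict(ga=(230,255,308,331),gb=(233,260,331,358),tape=(206,258,229,279)).items():
    m=cv2.matchTemplate(p[a-8:b+8,c-8:e+8],o[a:b,c:e],cv2.TM_CCOEFF_NORMED);_,v,_,l=cv2.minMaxLoc(m);print(nm,round(v,3),l[0]-8,l[1]-8)
P=pts("top",d);m=np.zeros(d.shape,bool);m[175:225,280:320]=1;m&=(P[...,2]>.07)&(P[...,2]<.1);q=P[m]
if len(q):print(cv2.minEnclosingCircle(q[:,:2].astype(np.float32)),np.percentile(q[:,2],[5,50,95]))
E
```

```text
clock: 17.33
tool_pos: [0.5318, 0.2545, 0.2051]
eef_rot: [0.066, 0.995, -0.004, 0.07]
contact_force: [-0.0, -0.9, 0.1]
opening: 0.139
finger_force: 0.0
ga 0.999 0 0
gb 1.0 0 0
tape 0.999 0 0
((0.5598547458648682, -0.05394989997148514), 0.0281557384878397) [0.08236851 0.08510185 0.08749745]
```

View pics/t5.png

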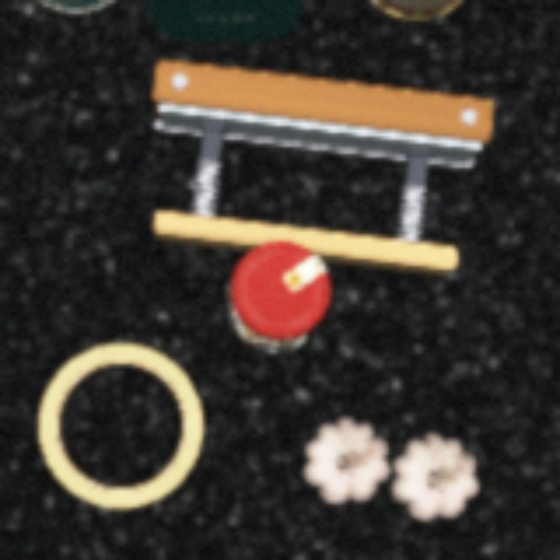

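The jar (crop (281,290)) stands upright against the bar, and the tape roll and bulbs have not moved.

```bash
python3 -c "
from plant import r
print(r.finish_job())"
```

```text
the job is handed in; nothing more can be done
None
```

I slid the jar out of the row, held it against the sprung bar at about 10.5 N for half a second, and left it standing upright at the bar. The tape roll and both garlic bulbs show no movement in the top camera. I handed the job in at about 17 s of the 64 s; no verdict came back, and I couldn't directly measure that the jar still rests on the bar with over 0.2 N.

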